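# Fit the charged battery pack to the till's back-up power unit and switch it on

### The arm

A 6-joint arm with a two-finger parallel gripper is mounted at the origin on a cart in front of the work surface, level with it; the furniture and walls round the work are solid. World frame = base frame: x ahead of the robot, y to its left, z up, the work surface at z = 0. Lengths are in m, angles in rad, forces in N, time in s.
With the tool pointing down it reaches from about 0.35 to 0.925 m from the base axis. Payload 6.4 kg.
Tool frame: the origin (TCP) lies on the mounting face of the last link; the fingertips stand 199 mm ahead of it and the grasp point (between the pads) lies 180 mm ahead of it; z points along the fingers, y is the line along which they close (so a half turn about z gives the same grasp; the last joint's range is limited). The gripper opens to 94 mm and grips with 3 to 60 N. Pads are 16 mm wide; open, the fingers measure 119 mm over their backs; the gripper's body (75 mm by 177 mm) begins 78 mm behind the grasp point.
Start: joints at [-1.425, 0.245, 1.558, -0, 1.339, -0.174], TCP at [0.204, -0.617, 0.405] pointing down, gripper open.
Joint ranges: [-3.13, 3.13], [-1.02, 2.26], [0.13, 2.54], [-0.95, 4.09], [0.21, 2.88], [-2.74, 2.74]. Speed limits (rad/s): [2.57, 2.57, 3.14, 3.14, 3.14, 3.14].

### API

Orientations are given as a rotation vector (axis times angle).
In Python, from bench import arm, eyes gives the robot as it stands. The module is installed in compiled form; this text tells all that it offers. Calls block until the motion is done:
- arm.goto(position, orientation): joint-space move of the TCP to a pose.
- arm.line_to(position, rotation=None, max_speed=0.15, until_force=None): straight line of the TCP; rotation=None keeps the orientation; max_speed is the mean speed in m/s. With until_force (N) it stops when the force on the tool has changed by that much, and returns True; else False.
- arm.movej(angles): joint-space move.
- arm.gripper_to(opening): finger opening in m; the grip force is fixed at half the most; returns when the fingers have stopped.
- arm.dwell(seconds).
- arm.ik(position, orientation): joint angles nearest the present ones, or None.
- eyes.read_camera(name): name is "side" or "top"; returns a dict with "img" (480x640x3 uint8, red, green, blue), "intrinsics" (3x3 intrinsics, pixels), "cam_to_world" (4x4, takes a point from camera to world coordinates). Camera axes: x right, y down, z forward; pixel columns grow to the right and rows downward; lengths in m; the calibration is good to about 2 mm. A picture is of the moment at which its call begins. There is no depth.
A pose or a line that the arm cannot do raises arm.MotionError and nothing moves.
- arm.finish_job(): hands the job in; it is judged then, once.
Readings, each from a call of its own:
- arm.read_t(): time.
- arm.read_joint_pos(): joint angles.
- arm.read_qd(): joint speeds.
- arm.read_joint_torque(): joint torques, N m.
- arm.read_tcp_pos(): TCP position.
- arm.read_ee_rot(): TCP orientation.
- arm.read_contact_force(): force on the tool from outside, world axes, zero at the start.
- arm.read_wrist_torque(): the same for the moment, N m.
- arm.read_finger_gap(): finger opening in m.
- arm.read_grasp_force(): force on a finger pad.
Only numpy, scipy, OpenCV 4.12 (cv2) and the standard library are available. Lean on these libraries where they do the work, as an engineer would, in place of code of your own. Each camera call takes 0.05 s, during which the arm holds its last target. There are 200 camera calls.

### The job

The till's back-up power unit stands empty and isolated: fit the charged (green) battery pack, hooking its nose tongue under the yellow lip with the heel held up and then swinging the heel down until it is fully home and the orange latch has clicked over it. Only then turn the red isolator lever a quarter turn clockwise from off to on. Leave the flat (red) pack and everything else on the counter where it is.

Things in the scene. Friction and masses are not known exactly. Their poses are not given: they have to be found in the camera images.
- power_unit: Low grey and black box fixed to the counter, 294 mm long (its y), 104 wide (x); origin: middle of underside. From +y end to -y end: yellow lip, open battery bay, orange latch, control panel (y -45 to -145, top z 46 mm) with red isolator lever. Bay: floor z 22, x -35.5 to +35.5, side walls up to z 36, from toe wall y +125 to latch face y -28. A fitted pack lies on the floor, nose to +y.
- lip_edge (a point): Middle of the yellow lip's free lower edge, at (0, 115, 32) mm in the unit's frame; axes as the unit's. The lip is 100 mm wide and 7 mm thick (top z 39, y 115 to 145); under it is a slot 10 mm high (z 22 to 32) and 10 mm deep (y 115 to 125) that takes the pack's nose tongue. A fitted pack's nose tip lies at about y +124.
- pack_center (a point): Middle of the charged pack (black, green band, 0.42 kg +-30%): 150 long (y, nose at +y), 64 wide, 62 mm high with handle. From this point: nose tip y +79, heel y -71, underside z -31, body top z +3. Handle on top: rubber bar 22 mm wide (x), 76 long (y -38 to +38), z +19 to +31, on two posts just as wide; fingers may reach down to the body's top on both sides.
- pack_nose (a point): Tip of the charged pack's nose tongue at its underside, 75 mm from mid-length. The tongue is 44 mm wide, 6 thick, flush with the underside, and stands 18 mm out of the body. With its toe in the slot the pack can be tilted heel-up by up to about 25 degrees; the heel clears the latch above about 15 degrees.
- pack_heel (a point): Heel end of the charged pack at its underside, 75 mm from mid-length. The heel has a ledge 10 mm long and 20 mm high, over which the latch hooks.
- latch (a joint): Orange latch (rad): 0 home, positive as it yields away from the bay (0.3 at most). Sprung upright plate, 34 mm wide, hinged at its foot. The heel coming down pushes its sloped front aside (8 to 12 N at the heel, twice that if pressed at the handle; the pack's weight is not enough), then it springs back to 0 with its hook over the heel ledge.
- latch_top (a point): Top of the latch at home, at (0, -30.5, 60) mm in the unit frame.
- isolator (a joint): Angle of the red isolator lever (rad): 0 off, 1.57 on, between stops. Snap action: a spring drives it to the nearer stop; pushing it over the middle takes about 0.2 N m.
- isolator_axis (a point): On the vertical axis of the red lever, half-way up its bar, at (0, -99, 62.5) mm in the unit's frame. The bar is 15 mm thick, 22 high (z 51.5 to 73.5), reaching 42 mm from the axis on the pointer side, 20 mm on the other. Off: points along the unit's -x (white dot). On: along the unit's +y (green dot), a quarter turn clockwise seen from above.
- isolator_tip (a point): On the lever bar, 36 mm from the axis on the pointer side, half-way up; moves with the lever.
- flat_pack_center (a point): Middle of the flat battery pack: the same shape as the charged pack but with red band and stripes. To be left alone.
- glass_1: Tall glass, 69 mm wide, 144 mm high, standing on the drip tray; origin at its underside.
- service_bell: Chrome counter bell, 84 mm wide, 61 mm high; origin at its underside.
- notebook_1: Blue notebook, 140x94x14 mm; origin at its underside.
- pen_1: Green pen, 145 mm long, on the notebook.
- price_tent_1: Small chalk price card on a wooden foot, 22x90x72 mm; origin at its underside.
- keys_1: Bunch of keys with a red tag, 84x118x8 mm.
- cash_drawer_drawer (a joint): Slide of the till's cash drawer (m): 0 shut, as it starts; to be left alone.

How it is judged:
By the outcome, as a careful person would: the job done as asked, in the order asked, and still so for the second after the job is handed in, with the robot touching nothing.
It also fails if it takes over 54 s, if anything falls off the work surface, if the arm or the gripper's body presses on something with over 40 N, if the wrist force passes 120 N, or if a joint passes its speed limit or range.

## Working session

There is one attempt and no reset: what is moved stays moved. The work goes in short steps, each a Python script; the robot and the scene stay as the last script left them, time stands still between calls to the robot, and variables do not carry over. Pictures are saved under pics/ and viewed, at most 10 in all, crops included, and the job is handed in when it is done.

```bash
mkdir -p pics; python3 - <<'E'
from bench import arm, eyes
import cv2, numpy as np
for n in("top","side"):
    d=eyes.read_camera(n); cv2.imwrite(f"pics/{n}0.png",d["img"][...,::-1])
    print(n,np.round(d["intrinsics"],1).tolist(),np.round(d["cam_to_world"],3).tolist())
print(arm.read_t(),arm.read_ee_rot(),arm.read_contact_force())
E
```

```text
top [[500.7, 0.0, 317.7], [0.0, 500.7, 234.3], [0.0, 0.0, 1.0]] [[-0.01, -0.986, 0.169, 0.317], [-1.0, 0.008, -0.013, -0.07], [0.011, -0.169, -0.985, 1.447], [0.0, 0.0, 0.0, 1.0]]
side [[477.3, 0.0, 319.0], [0.0, 477.3, 236.7], [0.0, 0.0, 1.0]] [[0.999, -0.041, 0.022, 0.535], [-0.043, -0.625, 0.779, -0.971], [-0.018, -0.779, -0.626, 0.797], [0.0, 0.0, 0.0, 1.0]]
0.1 [-3.09977599e+00 -4.99848616e-01 -6.15988442e-05] [-0.67235144  0.46473056 -0.30776417]
```

View pics/top0.png

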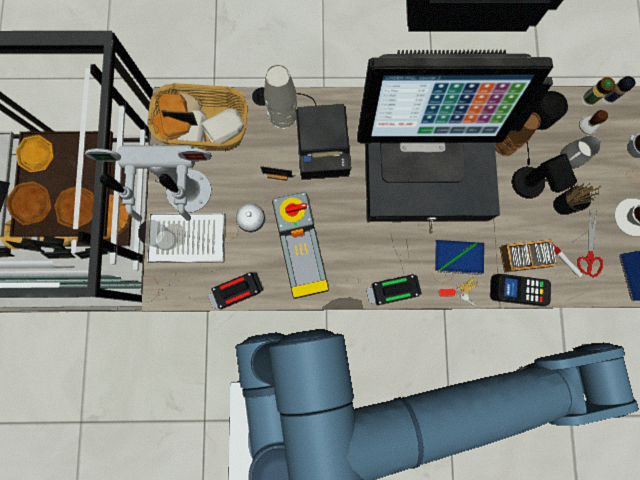

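View pics/side0.png

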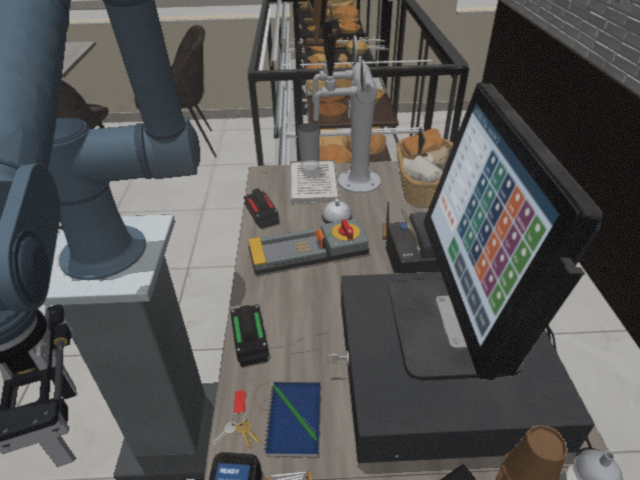

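```bash
python3 - <<'E'
import cv2, numpy as np
t=cv2.imread("pics/top0.png"); s=cv2.imread("pics/side0.png")
a=cv2.resize(t[180:310,260:430],None,fx=4.4,fy=4.4,interpolation=cv2.INTER_CUBIC)
cv2.imwrite("pics/c1.png",a)
a=cv2.resize(s[210:370,225:385],None,fx=3.7,fy=3.7,interpolation=cv2.INTER_CUBIC)
cv2.imwrite("pics/c2.png",a)
E
```

```text
(no output)
```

View pics/c1.png

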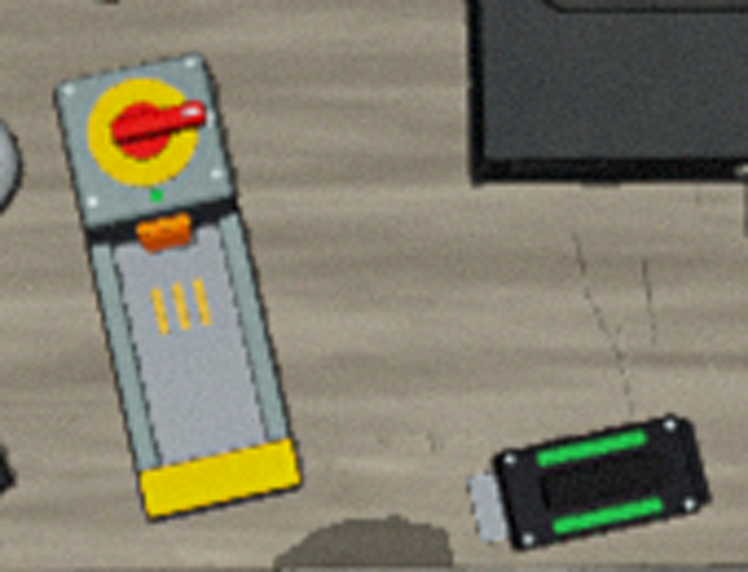

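View pics/c2.png

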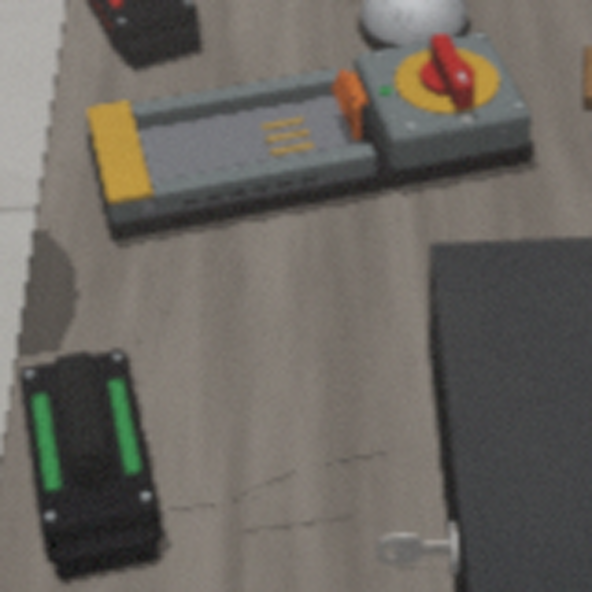

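The top view shows the unit with its yellow lip towards the robot (310,289), lever pointing right at (293,208), and the green pack at (396,289) with its grey tongue to the left (370,295), towards world +y. Next I measure by masks.

```bash
cat > h.py <<'E'
from bench import arm, eyes
import cv2, numpy as np
from scipy.spatial.transform import Rotation as R
def cam(n):
    d=eyes.read_camera(n); return d["img"],d["intrinsics"],d["cam_to_world"]
def onplane(c,uv,z):
    _,K,T=c; r=T[:3,:3]@np.linalg.solve(K,[uv[0],uv[1],1.]); o=T[:3,3]
    return o+r*(z-o[2])/r[2]
def blobs(c,lo,hi,box,amin=15):
    h=cv2.cvtColor(c[0],cv2.COLOR_RGB2HSV); m=cv2.inRange(h,np.array(lo),np.array(hi))
    k=np.zeros_like(m); x0,y0,x1,y1=box; k[y0:y1,x0:x1]=m[y0:y1,x0:x1]
    cs=cv2.findContours(k,cv2.RETR_EXTERNAL,cv2.CHAIN_APPROX_NONE)[0]
    return sorted([q for q in cs if cv2.contourArea(q)>=amin],key=cv2.contourArea,reverse=True)
def cen(q):
    m=cv2.moments(q); return np.array([m["m10"]/m["m00"],m["m01"]/m["m00"]])
Y=((22,140,120),(34,255,255)); G=((55,120,80),(85,255,255)); O=((7,170,120),(18,255,255))
E
python3 - <<'E'
from h import *
B={"top":((270,185,335,305),(365,265,430,310)),"side":((240,215,375,275),(225,295,280,370))}
for n in B:
    c=cam(n)
    ys=blobs(c,*Y,B[n][0])
    for q in ys[:3]:
        r=cv2.minAreaRect(cv2.convexHull(q))
        lo=cv2.contourArea(q)
        print(n,"Y",lo,np.round(cen(q),1),np.round(r,1) if 0 else r,onplane(c,r[0],.039).round(4),onplane(c,r[0],.047).round(4))
        print(np.round([onplane(c,p,.039)[:2] for p in cv2.boxPoints(r)],4).tolist())
    for q in blobs(c,*G,B[n][1])[:3]:
        r=cv2.minAreaRect(q); print(n,"G",cv2.contourArea(q),onplane(c,cen(q),.034).round(4),np.round([onplane(c,p,.034)[:2] for p in cv2.boxPoints(r)],4).tolist())
    for q in blobs(c,*O,B[n][0])[:3]: print(n,"O",cv2.contourArea(q),onplane(c,cen(q),.055).round(4))
E
```

```text
top Y 334.5 [309.4 288.2] ((309.35107421875, 288.18817138671875), (10.718303680419922, 35.37790298461914), 77.00537872314453) [ 0.4058 -0.0632  0.039 ] [ 0.4053 -0.0633  0.047 ]
[[0.4097, -0.0116], [0.4311, -0.1085], [0.4018, -0.1149], [0.3806, -0.0183]]
top Y 243.5 [290.7 210.4] ((292.0, 209.5), (23.0, 24.0), 90.0) [ 0.6317 -0.0149  0.039 ] [ 0.63   -0.0152  0.047 ]
[[0.666, 0.0197], [0.6655, -0.0496], [0.5978, -0.0492], [0.5983, 0.0195]]
top G 67.5 [ 0.3803 -0.3115  0.034 ] [[0.3786, -0.2767], [0.3922, -0.3453], [0.3819, -0.3471], [0.3683, -0.2785]]
top G 66.0 [ 0.4231 -0.302   0.034 ] [[0.4211, -0.2666], [0.4352, -0.3362], [0.4252, -0.3379], [0.4111, -0.2685]]
top O 57.0 [ 0.562  -0.0291  0.055 ]
side G 78.0 [ 0.3805 -0.3151  0.034 ] [[0.3695, -0.2814], [0.3783, -0.2803], [0.3915, -0.3478], [0.3832, -0.3488]]
side G 77.0 [ 0.4239 -0.307   0.034 ] [[0.4124, -0.273], [0.4209, -0.2712], [0.4345, -0.3377], [0.4264, -0.3394]]
side O 17.0 [ 0.5643 -0.0365  0.055 ]
```

```bash
cat >> h.py <<'E'
PK=np.array([.402,-.309,.031]); PYAW=np.radians(101.6-90)      # pack frame (yaw of its x)
UO=np.array([.5329,-.036,0.]); UYAW=np.radians(192.1-90)
RU=R.from_euler('z',UYAW)
S=R.from_euler('x',np.pi)*R.from_euler('z',np.pi/2)  # base tool-down; tool y along +-frame x
FLIP=1
def tool_rot(Rf):   # frame rotation -> tool rotation, tool y along frame x
    return Rf*S*(R.from_euler('z',np.pi) if FLIP else R.identity())
def tcp(Rf,grasp):
    r=tool_rot(Rf); return grasp-r.apply([0,0,.180]), r.as_rotvec()
def packpose(nose_yz,th,dx=0.,g=0.025):
    """pack with nose bottom tip at unit (dx,y,z), heel up th(rad)"""
    Rf=RU*R.from_euler('x',-th); o=UO+RU.apply([dx,*nose_yz])
    return tcp(Rf,o+Rf.apply([0,-.079,.031+g]))
E
python3 - <<'E'
import h
from h import *
print((tool_rot(RU)).apply([0,1,0]),RU.apply([1,0,0]))
print(packpose((.1,.03),.35)[0])
for F in (0,1):
    h.FLIP=F
    P=[tcp(R.from_euler('z',PYAW),PK+[0,0,.025]),packpose((.095,.12),.33),packpose((.122,.022),.33),packpose((.124,.022),0),
       tcp(RU,UO+RU.apply([-.034,-.125,.075]))]
    for p in P:
        q=arm.ik(*p); print(F,None if q is None else np.round(q,2))
def tri(a,b):
    A=[];l=[]
    for n,uv in (("top",a),("side",b)):
        _,K,T=cam(n); d=T[:3,:3]@np.linalg.solve(K,[*uv,1.]); d/=np.linalg.norm(d); M=np.eye(3)-np.outer(d,d); A.append(M); l.append(M@T[:3,3])
    return np.linalg.solve(sum(A),sum(l))
print("monitor BL",tri((360,138),(430,213)),"TL",tri((371,60),(483,88)))
E
```

```text
[-2.09618563e-01  9.77783237e-01 -3.54371110e-32] [-0.20961856  0.97778324  0.        ]
[ 0.42855739 -0.05836912  0.27878089]
0 [-0.88  0.14  2.02 -0.    0.98  2.06]
0 [-0.42 -0.3   2.16  0.23  1.02  0.84]
0 [-0.46 -0.21  2.29  0.28  0.82  0.73]
0 [-0.32  0.07  2.05 -0.    1.02  1.04]
0 [-0.24  0.44  1.61 -0.    1.1   1.12]
1 [-0.88  0.14  2.02 -0.    0.98 -1.08]
1 [-0.42 -0.3   2.16  0.23  1.02 -2.3 ]
1 [-0.46 -0.21  2.29  0.28  0.82 -2.41]
1 [-0.32  0.07  2.05 -0.    1.02 -2.11]
1 [-0.24  0.44  1.61 -0.    1.1  -2.02]
monitor BL [ 0.7803916  -0.19699547  0.22389281] TL [ 0.84447883 -0.19592811  0.48419777]
```

```bash
sed -i 's/^FLIP=1/FLIP=0/' h.py; python3 - <<'E'
from h import *
Rf=R.from_euler('z',PYAW)
p,r=tcp(Rf,PK+[0,0,.025]); up=np.array([0,0,1])
arm.gripper_to(.06)
arm.goto(p+.08*up,r); print(arm.read_t())
print(arm.line_to(p,max_speed=.1,until_force=8),arm.read_tcp_pos()-p)
arm.gripper_to(0.0); print(arm.read_finger_gap(),arm.read_grasp_force(),arm.read_t())
f0=arm.read_contact_force()
arm.line_to(p+.11*up,max_speed=.15); print(arm.read_contact_force(),f0,arm.read_finger_gap(),arm.read_t(),arm.read_wrist_torque())
c=cam("top"); cv2.imwrite("pics/g1.png",cv2.resize(c[0][180:330,260:460],None,fx=4,fy=4)[...,::-1])
c=cam("side"); cv2.imwrite("pics/g1s.png",cv2.resize(c[0][130:400,200:480],None,fx=2,fy=2)[...,::-1])
E
```

```text
3.025
False [ 0.00024128 -0.00029727  0.00059234]
0.021950366333235112 29.999743402004242 4.65
[ 0.34791635 -0.90849036 -3.85976404] [ 1.25443226  0.71556963 -0.98872803] 0.02182216663312123 5.5333 [ 0.13588485 -0.03981848 -0.03864826]
```

View pics/g1s.png

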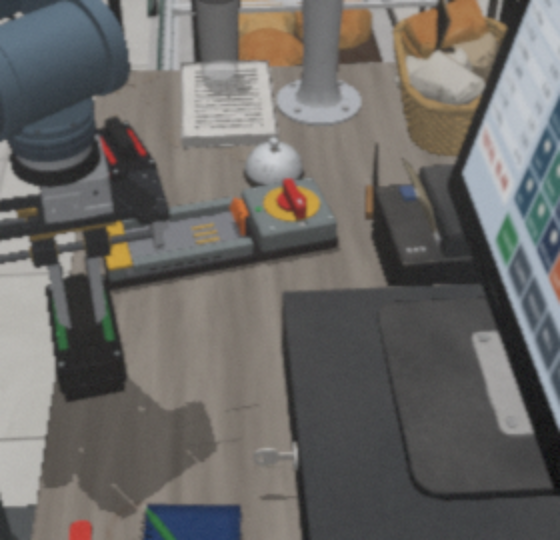

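The pack hangs level in the gripper, and the unit and flat pack are unmoved. Next: tilt it, then probe the floor and the toe wall.

```bash
python3 - <<'E'
from h import *
th=.33
arm.goto(*packpose((.104,.085),th)); print(arm.read_t())
arm.line_to(packpose((.104,.034),th)[0],max_speed=.12); arm.dwell(.15)
c=cam("side"); cv2.imwrite("pics/g2s.png",cv2.resize(c[0][160:320,210:410],None,fx=4,fy=3.75)[...,::-1])
p0,_=packpose((.104,.034),th)
hit=arm.line_to(packpose((.104,.016),th)[0],max_speed=.03,until_force=4)
p=arm.read_tcp_pos(); zf=.034+(p-p0)[2]; print("floor",hit,zf,arm.read_contact_force(),arm.read_t())
E
```

```text
6.7833
floor True 0.021241758445313536 [ 1.10283443 -0.05024714  1.95759494] 8.025
```

View pics/g2s.png

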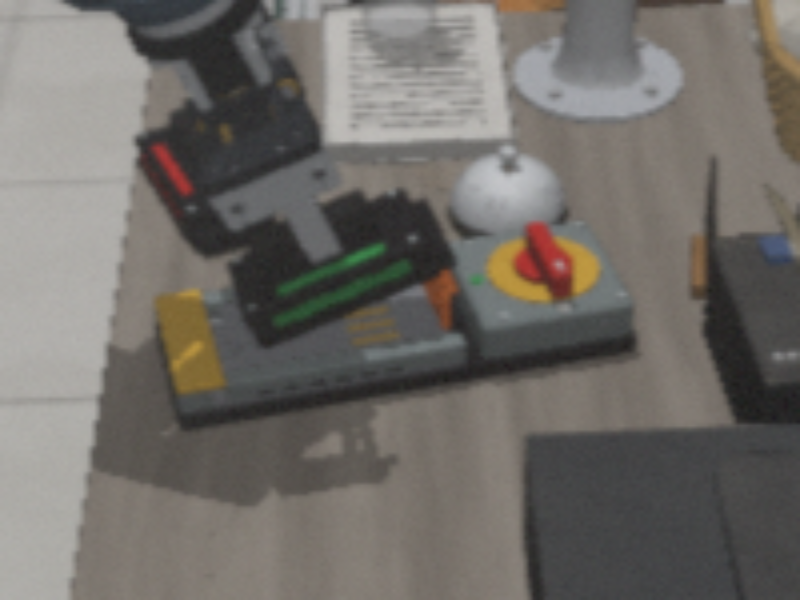

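The pack is tilted heel-up over the bay between the side walls, heel above the orange latch and nose facing the lip. The floor contact is at 21.2 mm, against 22 expected. Now slide it under the lip.

```bash
python3 - <<'E'
from h import *
th=.33; z=.0212+.0012
arm.line_to(packpose((.104,z),th)[0],max_speed=.03); arm.dwell(.1)
p0=arm.read_tcp_pos(); f0=arm.read_contact_force()
hit=arm.line_to(packpose((.130,z),th)[0],max_speed=.025,until_force=5)
d=RU.inv().apply(arm.read_tcp_pos()-p0); print(hit,"nose y",.104+d[1],d,RU.inv().apply(arm.read_contact_force()-f0),arm.read_t(),arm.read_finger_gap())
E
```

```text
True nose y 0.12221368173585287 [-0.00024515  0.01821368  0.00097519] [-0.63837135 -5.37257163  1.29388506] 9.1167 0.02157602448083329
```

```bash
python3 - <<'E'
from h import *
fz0=arm.read_contact_force()
for th in [.29,.24,.20,.16,.12,.08,.04,.0]:
    y=.1228-.001*th/.33; z=.0214
    p,r=packpose((y,z),th)
    hit=arm.line_to(p,r,max_speed=.05,until_force=45)
    f=RU.inv().apply(arm.read_contact_force()-fz0)
    print(th,hit,np.round(f,1),np.round(arm.read_wrist_torque(),2),round(arm.read_t(),2),np.round((arm.read_tcp_pos()-p)*1e3,1),round(arm.read_grasp_force(),1))
    if hit: break
c=cam("side"); cv2.imwrite("pics/g3s.png",cv2.resize(c[0][160:320,210:410],None,fx=4,fy=3.75)[...,::-1])
E
```

```text
0.29 False [1.2 1.  2.4] [ 0.54 -0.61  0.01] 9.49 [0.5 0.  0.5] 30.0
0.24 False [ 0.5 -0.   3.4] [ 0.56 -0.68 -0.01] 9.88 [ 0.5 -0.1  0.5] 30.0
0.2 False [ 0.4 -0.3  3.6] [ 0.53 -0.8  -0.05] 10.23 [ 0.4 -0.1  0.4] 30.0
0.16 False [ 1.3  9.9 13.4] [ 0.28  0.31 -0.07] 10.58 [ 0.2 -0.4  1.2] 30.0
0.12 False [1.  2.1 6. ] [ 0.18 -0.44  0.04] 10.93 [ 0.1 -0.2  0.4] 30.0
0.08 False [0.2 2.7 5.7] [ 0.23 -0.44 -0.02] 11.28 [ 0.1 -0.2  0.3] 30.0
0.04 False [0.2 2.  6.2] [ 0.2  -0.35  0.  ] 11.63 [ 0.  -0.2  0.3] 30.0
0.0 False [ 2.   6.2 10.3] [ 0.34  0.01 -0.03] 11.98 [ 0.2 -0.   0.5] 30.0
```

View pics/g3s.png

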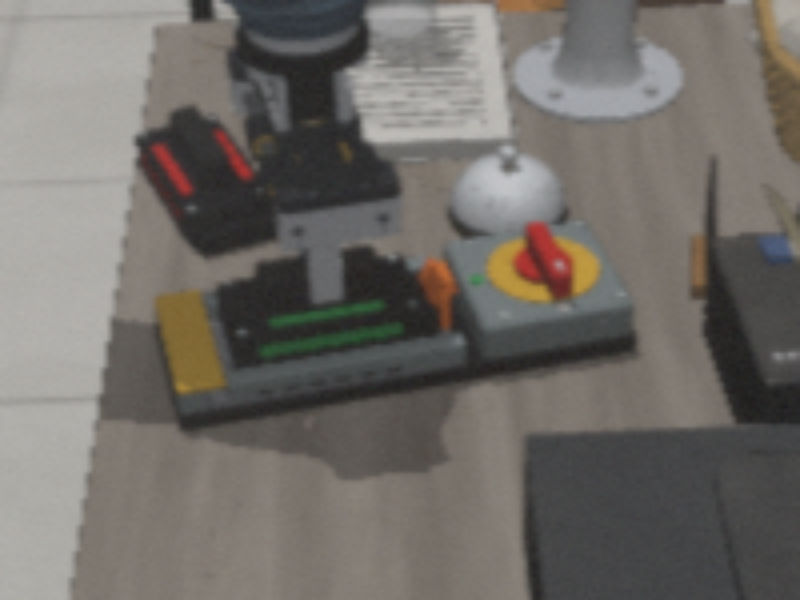

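The pack lies in the bay with the latch at its heel, but whether it is fully home is unclear from this view. I'll release and press on the handle's heel end with closed fingers; the contact height will show whether it is home.

```bash
python3 - <<'E'
from h import *
up=np.array([0,0,1])
arm.gripper_to(.055); p=arm.read_tcp_pos()
arm.line_to(p+.06*up,max_speed=.15)
arm.gripper_to(0.)
def at(x,y,ztip): return tcp(RU,UO+RU.apply([x,y,ztip+.019]))
yp=.1235-.079-.026
arm.goto(*at(0,yp,.10)); arm.dwell(.1); f0=arm.read_contact_force()
hit=arm.line_to(at(0,yp,.072)[0],max_speed=.04,until_force=5); z1=arm.read_tcp_pos()[2]-.199
print("touch",hit,z1,arm.read_t())
hit=arm.line_to(at(0,yp,.074)[0],max_speed=.02,until_force=28)
print("press",hit,arm.read_tcp_pos()[2]-.199,arm.read_contact_force()-f0)
arm.line_to(at(0,yp,.10)[0],max_speed=.1); f0=arm.read_contact_force()
for y in (yp,yp+.052):
    arm.line_to(at(0,y,.09)[0],max_speed=.15)
    hit=arm.line_to(at(0,y,.074)[0],max_speed=.03,until_force=5); print("h",y,hit,arm.read_tcp_pos()[2]-.199)
    arm.line_to(at(0,y,.10)[0],max_speed=.15)
arm.line_to(at(0,.1,.13)[0],max_speed=.25)
print(arm.read_t())
c=cam("side"); cv2.imwrite("pics/g4s.png",cv2.resize(c[0][200:300,230:390],None,fx=5,fy=5,interpolation=cv2.INTER_CUBIC)[...,::-1])
c=cam("top"); cv2.imwrite("pics/g4t.png",c[0][...,::-1])
E
```

```text
touch True 0.08444844013287539 15.0417
press True 0.08443121181095764 [-1.69377827 -0.36872617  4.46064613]
h 0.0185 True 0.08447613897577083
h 0.0705 True 0.0844525444000383
17.9
```

View pics/g4s.png

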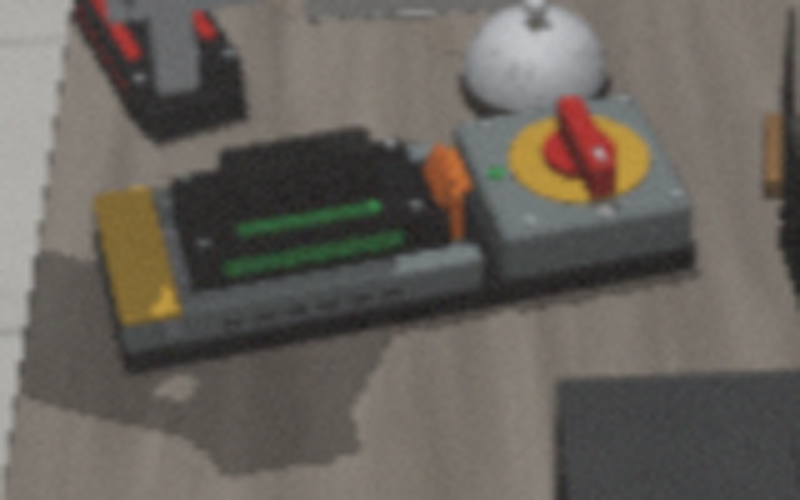

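The handle top is level at 84.4 mm at both ends (84 expected), so the pack is home, and the latch is upright at its heel. Now the lever: push its tip along unit +y from behind.

```bash
python3 - <<'E'
from h import *
def at(x,y,ztip): return tcp(RU,UO+RU.apply([x,y,ztip+.019]))
x=-.033
arm.goto(*at(x,-.128,.12))
print(arm.line_to(at(x,-.128,.056)[0],max_speed=.1,until_force=6),arm.read_tcp_pos()[2]-.199)
arm.dwell(.1); f0=arm.read_contact_force()
for y in (-.115,-.105,-.095,-.085,-.078):
    hit=arm.line_to(at(x,y,.056)[0],max_speed=.06,until_force=30)
    print(y,hit,np.round(RU.inv().apply(arm.read_contact_force()-f0),1))
arm.line_to(at(x-.008,-.082,.056)[0],max_speed=.06)
arm.line_to(at(x-.008,-.082,.13)[0],max_speed=.2)
arm.goto(*at(0,.08,.22)); print(arm.read_t())
c=cam("side"); cv2.imwrite("pics/g5s.png",cv2.resize(c[0][190:310,220:380],None,fx=5,fy=5,interpolation=cv2.INTER_CUBIC)[...,::-1])
E
```

```text
False 0.056452043214641534
-0.115 False [-0.7 -4.1 -0.4]
-0.105 False [-4.3 -2.8 -0.3]
-0.095 False [-0.9  1.2 -0.5]
-0.085 False [-0.2  1.3 -0.7]
-0.078 False [-1.   0.7 -0.2]
22.9917
```

View pics/g5s.png

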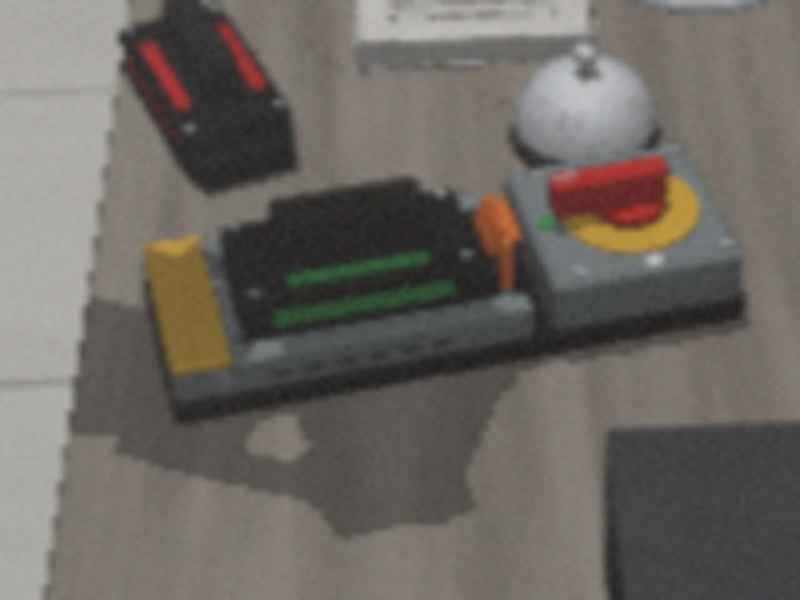

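The lever now points along the unit towards the green dot (545,222), so it is on. The pack is still home and the robot is clear, so I'm handing in.

```bash
python3 -c "
from bench import arm
print(arm.finish_job())"
```

```text
the job is handed in; nothing more can be done
None
```

I handed the job in after about 23 of the 54 s: the charged pack is fitted and level in the bay, its latch upright over the heel, and the isolator was turned to on only after that; the flat pack and everything else were left alone.

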